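Tighten a lens retaining ring with a two-pin spanner

ROBOT

A 6-joint arm with a two-finger parallel gripper is mounted at the origin on a cart in front of the work surface, level with it; the furniture and walls round the work are solid. World frame = base frame: x ahead of the robot, y to its left, z up, the work surface at z = 0. Lengths are in m, angles in rad, forces in N, time in s.
With the tool pointing down it reaches from about 0.325 to 0.775 m from the base axis. Payload 5.5 kg.
Tool frame: the origin (TCP) lies at the very end of the fingers, on their centre line; the grasp point (between the pads) lies 19 mm behind it (ctrl.grip_depth is the distance from the TCP to the grasp point, in m); z points along the fingers, y is the line along which they close (so a half turn about z gives the same grasp; the last joint's range is limited). The gripper opens to 85 mm and grips with 20 to 120 N. Pads are 22 mm wide; open, the fingers measure 114 mm over their backs; the gripper's body (76 mm by 85 mm) begins 54 mm behind the grasp point. The pads swing forward as they close: fully open they stand 13 mm farther back than shut.
Start: joints at [-1.191, 0.091, 1.231, -0, 1.82, -0.057], TCP at [0.254, -0.544, 0.2] pointing down, gripper open.
Joint ranges: [-2.87, 2.87], [-0.86, 2.18], [0.17, 2.46], [-1.51, 4.65], [0.06, 2.69], [-2.65, 2.65]. Speed limits (rad/s): [2.57, 2.57, 3.01, 3.14, 3.14, 3.14].

INTERFACE

Orientations are given as a unit quaternion [w, x, y, z].
In Python, from plant import ctrl gives the robot as it stands. The module is installed in compiled form; this text tells all that it offers.
- The arm moves only by the tool drive_tool, never from a script. Its argument "commands" is a list of rows, each a list of 7 numbers: the turn, a rotation vector about the tool's x, y, z in units of 45 degrees (1.0 is 45 degrees), then the shift along the tool's x, y, z in units of 300 mm (1.0 is 300 mm), then the opening, from 0 (shut) to 1 (fully open). In form: [[ax, ay, az, x, y, z, grip], ...]. A call has 1 to 8 rows; each row shifts and turns the commanded pose from where the row before left it, along the tool's axes as they then stand; what a row does not reach is not made up. A row lasts 1/12 s, in which the tool goes at most 41.7 mm and 7.16 degrees, less where a joint would pass 70% of its speed; a pose out of reach is approached as far as the arm can. A call with a number of a shift or a turn outside -1 to 1 is refused whole. A call with a gripper value outside its range is refused whole. The fingers move at their own pace and stop on an object; "force" is the grip in N (left out, the last holds). Time passes only in rows, so rows that do not move let the fingers close. It gives the time, the measured TCP pose, the force, the opening and the grip force at its end, in the units of the state.
- ctrl.state(): the state, without advancing time (a new reading comes with each control period).
- ctrl.capture(name): name is "side" or "top" or "wrist"; returns (picture, depth): 384x512x3 uint8, red, green, blue; 384x512 float32, m along the optical axis (not along the pixel's ray), 0 where there is no reading.
- ctrl.calibration(name): a dict with "fx", "fy", "cx", "cy" (pixels), "eye" and "rotation" of the camera in the world. Camera axes: x right, y up, looking along -z (the intrinsics and any distortion apply to the point x, -y, -z); pixel columns grow to the right and rows downward; lengths in m; the calibration is good to about 2 mm. A picture is of the moment at which its call begins: read the wrist's pose just before it. calibration takes no time and is no camera call; for the wrist camera it gives the pose at the moment of the call.
- ctrl.hand_in(): hands the job in; it is judged then, once.
Trained networks look in the newest picture that a camera, given by its name, has taken for a name from the list of things; names that differ only in an ending like _2 or _b are one class to them, and where a whole thing is asked for, a point or a joint stands for the part that bears it (a point fixed in the world has none). Each returns a list of dicts, best first, with "p" (0 to 1); they miss things now and then, are a little off and sometimes report something else, mostly with a low value. They report only what shows in the picture. A call takes as long as a camera call. They do not tell look-alikes from the thing itself.
- ctrl.masks_of(query, camera): "region" (384x512 bool, what is visible of it) and "uv" ([column, row] in pixels, amid what is visible of it).
The state is a dict: "time": time; "qpos": joint angles; "joint_vel": joint speeds; "tau": joint torques, N m; "tool_pos": TCP position; "eef_rot": TCP orientation; "force": force on the tool from outside, world axes, zero at the start; "torque": the same for the moment, N m; "opening": opening from 0.0 (shut) to 1.0 (fully open); "grip_force": force on a finger pad.
Only numpy, scipy, OpenCV 4.12 (cv2) and the standard library are available. Lean on these libraries where they do the work, as an engineer would, in place of code of your own. Each camera call takes 0.05 s, during which the arm holds its last target. There are 200 camera calls.

TASK

Take the two-pin spanner out of its stand, feel both of its pins into the two holes of the brass retaining ring in the lens holder without pressing hard, and turn the ring clockwise until the orange pointer of the holder stands in the green band; keep it there for a second, never letting it get into the red. Then put the spanner back in its stand, upright, and let go, without disturbing the objective, filter cube and dropper bottle that stand around.

Things in the scene. Friction and masses are not known exactly. Their poses are not given: they have to be found in the camera images.
- gauge_base: base plate of the torque-indicating lens holder, aluminium, 150 x 120 x 14 mm, fixed to the table; origin at the centre of its underside, z up. The dark round cell (72 mm across, rim at 46 mm height) stands on its middle. A dial with white, green and red bands lies on its -x side under the orange pointer.
- cell_face (a point): centre of the upper face of the brass retaining ring, on the vertical axis of cell and ring, 47.5 mm above the table. Ring: 54 mm outside, 28 mm bore, 8 mm thick, 1.5 mm proud of the cell's rim, with two vertical through holes of 8.4 mm, opposite each other, centres 20.5 mm from the axis. The lens glass lies 4 mm deep in the bore. The point's x axis turns with the cell, not the ring.
- cell_floor (a point): floor of the cell under the ring, 8 mm below cell_face. The ring's turn is not measured: at the start the line through its holes lies anywhere from 0.20 rad clockwise to 0.60 rad anticlockwise (from above) of gauge_base's x axis. It turns clockwise with 0.055 N m friction to a firm stop (tight), 0.15 to 0.55 rad further on; the stop differs each time and is not measured either.
- cell (a joint): angle of cell and orange pointer, rad, growing clockwise from above, 0 at rest. A spring of 0.4 N m/rad holds it at 0, so it shows the tightening torque: about 0.14 while the ring turns by its friction, rising once the ring is at its stop. Green 0.27 to 0.43 (0.11 to 0.17 N m), red from 0.55. On release it springs back to 0; the ring stays tight.
- stand: grey stand of the spanner, base 96 x 56 mm, fixed; origin at the centre of its underside. Its pocket, 62 (x) x 24 (y) mm inside, walls 4 mm thick and up to 24 mm height, takes the spanner's crossbar along the stand's x axis; the crossbar rests on a ledge at 16 mm height, the pins hang free at the ledge's ends.
- spanner: two-pin spanner, about 0.14 kg, 65 mm tall, upright, pins down. Origin midway between the pin tips, z up the handle. Steel crossbar 56 (x) x 18 (y) mm from z = 7 to 17 mm; square blue handle 20 x 20 mm from z = 17 to 65 mm. In the stand its origin is 9 mm above the table. Fully home in the ring, the crossbar lies on the ring's face and the tips are 7 mm below it.
- handle (a point): point on the axis of the spanner's handle, 43 mm above the pin tips; the place to grip it, on either pair of flats. Axes as the spanner's.
- pin_a (a point): tip of the spanner's pin on its +x side, 20.5 mm from its axis; pins are 6 mm in diameter, 7 mm long, with 0.8 mm of taper at the tip. Press and turn gently: the ring and cell must not take more than 25 N
- pin_b (a point): tip of the spanner's pin on its -x side, 20.5 mm from its axis, alike
- objective: white microscope objective, 26 mm across, 48 mm tall, standing upright; origin at the centre of its underside. Leave alone.
- filter_cube: black filter cube, 41 x 36 x 41 mm; origin at its underside. Leave alone.
- oil_dropper: small brown bottle with black cap, 28 mm across, 62 mm tall; origin at its underside. Leave alone.
Not all that is in view belongs to the job. Leave any pink look-alike of the spanner alone.

How it is judged:
By the outcome, as a careful person would: the job done as asked, in the order asked, and still so for the second after the job is handed in, with the robot touching nothing.
It also fails if it takes over 64 s, if anything falls off the work surface, if the arm or the gripper's body presses on something with over 40 N, if the wrist force passes 120 N, or if a joint passes its speed limit or range.

## Working session

There is one attempt and no reset: what is moved stays moved. The work goes in short steps, Python scripts to look and compute and a tool call to move; the robot and the scene stay as the last step left them, time stands still between calls to the robot, and variables do not carry over. Pictures are saved under pics/ and viewed, at most 10 in all, crops included, and the job is handed in when it is done.

Besides the shell and the picture viewer there is one more tool, called after "Emit:" by a JSON object that holds its "api" and its "payload". drive_tool: Moves the arm, as the interface text tells. Its arguments: {"type":"object","properties":{"commands":{"type":"array"},"force":{"type":"number"}},"required":["commands"]}

```bash
mkdir -p pics
cat > h.py <<'E'
import numpy as np,cv2
from plant import ctrl
def pts(cam,d,cal,mask=None):
    v,u=np.nonzero((d>0)&(mask if mask is not None else True))
    z=d[v,u]; c=np.stack([(u-cal['cx'])/cal['fx']*z,-(v-cal['cy'])/cal['fy']*z,-z],1)
    R=np.array(cal['rotation']).reshape(3,3)
    return c@R.T+np.array(cal['eye']),u,v
def proj(p,cal):
    R=np.array(cal['rotation']).reshape(3,3)
    c=(np.atleast_2d(p)-np.array(cal['eye']))@R
    return np.stack([cal['cx']+cal['fx']*c[:,0]/-c[:,2],cal['cy']-cal['fy']*c[:,1]/-c[:,2]],1)
E
python3 - <<'E'
from h import *
s=ctrl.state();print({k:np.round(v,3).tolist() for k,v in s.items()})
ims=[]
for cam in ("top","side"):
    rgb,d=ctrl.capture(cam);cal=ctrl.calibration(cam)
    print(cam,{k:np.round(v,3).tolist() for k,v in cal.items()})
    cv2.imwrite(f"pics/{cam}0.png",rgb[...,::-1]);ims.append(rgb)
    for n in ("gauge_base","stand","spanner","objective","filter_cube","oil_dropper","cell"):
        for m in ctrl.masks_of(n,cam)[:3]:
            P,u,v=pts(cam,d,cal,m["region"])
            if len(P): print(n,round(m["p"],2),np.round(m["uv"]),len(P),np.round(np.median(P,0),3),np.round(P.min(0),3),np.round(P.max(0),3))
E
```

```text
{'time': 0.0, 'qpos': [-1.191, 0.092, 1.232, -0.0, 1.82, -0.057], 'joint_vel': [-0.001, 0.001, 0.001, 0.0, -0.0, -0.001], 'tau': [-0.002, -45.873, -41.802, -0.0, 0.012, -0.0], 'tool_pos': [0.254, -0.543, 0.199], 'eef_rot': [-0.001, 0.976, 0.217, -0.0], 'force': [-0.735, -0.133, 0.332], 'torque': [-0.04, 0.022, -0.054], 'grip_force': 0.0, 'opening': 1.001}
top {'fx': 356.284, 'fy': 356.284, 'cx': 253.539, 'cy': 199.071, 'eye': [0.402, -0.063, 0.9], 'rotation': [-0.701, -0.052, 0.056, 0.709]}Traceback (most recent call last):
  File "<stdin>", line 10, in <module>
  File "h.py", line 6, in pts
    R=np.array(cal['rotation']).reshape(3,3)
ValueError: cannot reshape array of size 4 into shape (3,3)
```

View pics/top0.png

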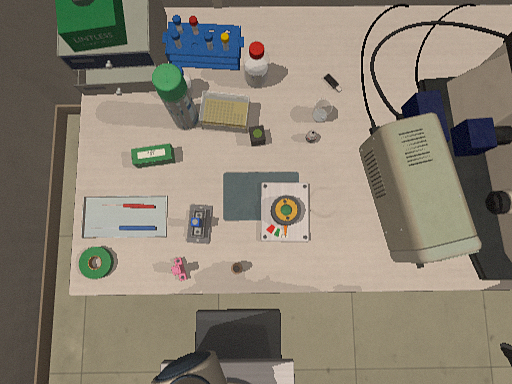

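The picture shows the gauge at (286,211), the stand with the blue-handled spanner at (200,223), and a pink look-alike at (179,268). The rotation is a quaternion, so I'll fix the helper.

```bash
sed -i "s/np.array(cal\['rotation'\]).reshape(3,3)/RR(cal['rotation'])/" h.py
cat >> h.py <<'E'
from scipy.spatial.transform import Rotation as Ro
def RR(q): return Ro.from_quat([q[1],q[2],q[3],q[0]]).as_matrix()
E
python3 - <<'E'
from h import *
for cam in ("top","side"):
    rgb,d=ctrl.capture(cam);cal=ctrl.calibration(cam)
    print(cam,np.round(RR(cal['rotation']),2).tolist(),cal['eye'])
    cv2.imwrite(f"pics/{cam}1.png",rgb[...,::-1])
    for n in ("gauge_base","stand","spanner","objective","filter_cube","oil_dropper"):
        for m in ctrl.masks_of(n,cam)[:3]:
            P,u,v=pts(cam,d,cal,m["region"])
            if len(P): print(n,round(m["p"],2),np.round(m["uv"]),len(P),np.round(np.median(P,0),3),np.round(P.min(0),3),np.round(P.max(0),3))
            if n in("gauge_base","stand","spanner"):
                vv,uu=np.nonzero(m["region"]); r=cv2.minAreaRect(P[P[:,2]>(0.03 if n=="spanner" else .003)][:,:2].astype(np.float32)); print("   rect",np.round(r[0],3),np.round(r[1],3),round(r[2],1))
E
```

```text
top [[-0.01, 0.99, -0.15], [-1.0, -0.01, 0.01], [0.0, 0.15, 0.99]] [ 0.40168781 -0.06301444  0.89960074]
gauge_base 0.73 [284. 210.] 2788 [ 0.502 -0.144  0.015] [ 0.433 -0.209 -0.003] [ 0.581 -0.086  0.053]
   rect [ 0.507 -0.147] [0.12  0.147] 89.2
spanner 0.66 [177. 269.] 202 [0.368 0.109 0.024] [ 0.342  0.097 -0.002] [0.395 0.125 0.071]
   rect [0.368 0.111] [0.02  0.018] 19.5
objective 0.69 [310. 137.] 89 [ 0.694 -0.214  0.037] [ 0.686 -0.225  0.008] [ 0.707 -0.205  0.05 ]
filter_cube 0.68 [256. 136.] 267 [ 0.697 -0.079  0.04 ] [ 0.68  -0.097  0.008] [ 0.722 -0.059  0.045]
oil_dropper 0.59 [239. 268.] 125 [ 0.369 -0.026  0.045] [ 0.354 -0.039 -0.002] [ 0.382 -0.008  0.065]
side [[0.99, -0.09, 0.12], [0.14, 0.68, -0.72], [-0.02, 0.73, 0.69]] [ 0.66764517 -0.8073747   0.77707085]
gauge_base 0.85 [245. 236.] 2962 [ 0.513 -0.165  0.016] [ 0.428 -0.209 -0.002] [ 0.583 -0.065  0.053]
   rect [ 0.507 -0.137] [0.141 0.151] 88.7
stand 0.68 [246. 172.] 447 [0.486 0.053 0.009] [0.431 0.034 0.   ] [0.528 0.11  0.028]
   rect [0.48  0.067] [0.059 0.095] 85.5
spanner 0.7 [209. 150.] 253 [0.369 0.106 0.025] [ 0.337  0.094 -0.001] [0.394 0.209 0.07 ]
   rect [0.369 0.11 ] [0.02  0.021] 18.6
spanner 0.64 [246. 163.] 279 [0.479 0.062 0.039] [0.45 0.05 0.  ] [0.506 0.136 0.078]
   rect [0.48  0.068] [0.03 0.03] 47.4
spanner 0.36 [242. 226.] 887 [ 0.508 -0.159  0.047] [ 0.462 -0.185  0.013] [ 0.543 -0.109  0.053]
   rect [ 0.507 -0.148] [0.071 0.072] 69.2
filter_cube 0.85 [331. 217.] 385 [ 0.701 -0.094  0.037] [ 0.68  -0.101 -0.   ] [ 0.723 -0.064  0.046]
oil_dropper 0.57 [198. 186.] 218 [ 0.372 -0.033  0.036] [ 0.342 -0.042 -0.   ] [0.383 0.034 0.066]
```

View pics/side1.png

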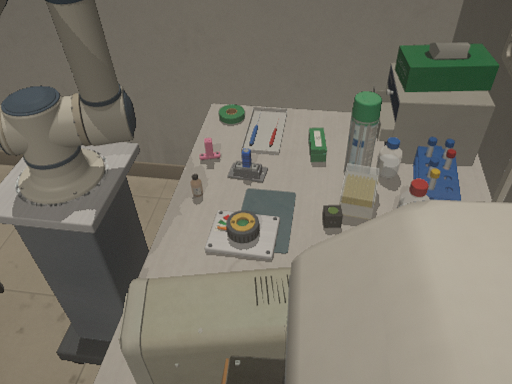

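The side view confirms it: stand and spanner at (247,165), gauge at (243,230), pink copy at (208,152). The stand is near (0.480, 0.067) with yaw about -4.5°, and the gauge near (0.507, -0.147). Next is a helper for the move numbers.

```bash
cat >> h.py <<'E'
def goal(pos,yang=None):
    """print turn (tool axes, units) then shift after turn (units), total; tool down, y axis at angle yang (rad)"""
    s=ctrl.state();R=RR(s['eef_rot'])
    if yang is None: T=R
    else:
        y=np.array([np.cos(yang),np.sin(yang),0]);z=np.array([0,0,-1.]);T=np.stack([np.cross(y,z),y,z],1)
    rv=Ro.from_matrix(R.T@T).as_rotvec()/(np.pi/4)
    d=np.array(pos)-s['tool_pos']
    print("turn",np.round(rv,3),"shift",np.round(T.T@d/0.3,4),"len mm",round(np.linalg.norm(d)*1e3,1),"yang",round(np.arctan2(R[1,1],R[0,1]),3),"z",np.round(R[:,2],3))
E
python3 - <<'E'
from h import *
goal([0.29,-0.22,0.2],-0.08); goal([0.48,0.067,0.2],-0.08)
c=ctrl.calibration("wrist");s=ctrl.state();R=RR(s['eef_rot'])
print(np.round(R.T@(np.array(c['eye'])-s['tool_pos']),3),np.round(R.T@RR(c['rotation']),2).tolist())
rgb,d=ctrl.capture("top");cal=ctrl.calibration("top");P,u,v=pts("t",d,cal)
k=(P[:,1]<-0.22)&(P[:,2]>.03)&(P[:,2]<.6)&(P[:,0]<.75)&(P[:,0]>.2);Q=P[k];print(len(Q),Q.min(0),Q.max(0)); q=Q[(Q[:,0]<.45)];print(len(q),q.min(0) if len(q) else 0,q.max(0) if len(q) else 0)
E
```

```text
turn [ 0.     0.    -1.342] shift [ 1.0851e+00  3.4000e-02 -6.0000e-04] len mm 325.7 yang -1.134 z [-0. -0. -1.]
turn [ 0.     0.    -1.342] shift [ 2.0893e+00  5.8880e-01 -6.0000e-04] len mm 651.2 yang -1.134 z [-0. -0. -1.]
[ 0.077  0.002 -0.175] [[0.0, 0.95, 0.3], [1.0, -0.0, 0.0], [0.0, 0.3, -0.95]]
20125 [ 0.22126402 -0.6871241   0.03000137] [ 0.74999403 -0.22056399  0.30329882]
3873 [ 0.22126402 -0.6871241   0.03000205] [ 0.44999539 -0.38338219  0.30329882]
```

Emit:
{"api": "drive_tool", "payload": {"commands": [[0, 0, -0.15, 0, 0, -0.04, 1], [0, 0, -0.15, 0, 0, -0.04, 1], [0, 0, -0.15, 0, 0, -0.04, 1], [0, 0, -0.15, 0, 0, -0.04, 1], [0, 0, -0.15, 0, 0, -0.04, 1], [0, 0, -0.15, 0, 0, 0, 1], [0, 0, -0.15, 0, 0, 0, 1], [0, 0, -0.15, 0, 0, 0, 1]]}}

```text
time: 1.52
tool_pos: [0.2539, -0.5438, 0.2602]
eef_rot: [0.0, 0.77, 0.638, -0.0]
force: [0.5, 0.5, -0.6]
opening: 0.998
grip_force: 0.0
```

Emit:
{"api": "drive_tool", "payload": {"commands": [[0, 0, -0.142, 0.1, 0, 0, 1], [0, 0, 0, 0.13, 0, 0, 1], [0, 0, 0, 0.13, 0, 0, 1], [0, 0, 0, 0.13, 0, 0, 1], [0, 0, 0, 0.13, 0, 0, 1], [0, 0, 0, 0.13, 0, 0, 1], [0, 0, 0, 0.13, 0, 0, 1], [0, 0, 0, 0.13, 0, 0, 1]]}}

```text
time: 2.18
tool_pos: [0.281, -0.2404, 0.2598]
eef_rot: [0.0, 0.735, 0.678, 0.0]
force: [1.0, -0.1, 0.6]
opening: 1.0
grip_force: 0.0
```

Run:
```python
from h import *
s=ctrl.state();print(s['time'],s['tool_pos'],s['qpos']); goal([0.43,0.04,0.2],-0.08)
```

```text
2.1833 [ 0.2809949  -0.24035659  0.25983582] [-7.99834499e-01 -5.01783581e-01  1.63632709e+00  1.61264090e-04
  2.00630108e+00 -7.19173117e-01]
turn [ 0.001  0.    -0.001] shift [0.9712 0.4204 0.1995] len mm 323.1 yang -0.081 z [ 0.001 -0.    -1.   ]
```

Emit:
{"api": "drive_tool", "payload": {"commands": [[0, 0, 0, 0.118, 0.064, 0.022, 1], [0, 0, 0, 0.118, 0.064, 0.022, 1], [0, 0, 0, 0.118, 0.064, 0.022, 1], [0, 0, 0, 0.118, 0.064, 0.022, 1], [0, 0, 0, 0.118, 0.064, 0.022, 1], [0, 0, 0, 0.118, 0.064, 0.022, 1], [0, 0, 0, 0.118, 0.064, 0.022, 1], [0, 0, 0, 0.118, 0.064, 0.022, 1]]}}

```text
time: 2.85
tool_pos: [0.4578, 0.0301, 0.207]
eef_rot: [0.0, 0.735, 0.678, 0.0]
force: [1.0, -0.4, 0.5]
opening: 1.0
grip_force: 0.0
```

Emit:
{"api": "drive_tool", "payload": {"commands": [[0, 0, 0, 0.1, 0.06, 0.022, 1], [0, 0, 0, 0.03, 0.01, 0, 1], [0, 0, 0, 0, 0, 0, 1], [0, 0, 0, 0, 0, 0, 1]]}}

```text
time: 3.18
tool_pos: [0.4809, 0.0651, 0.2004]
eef_rot: [0.0, 0.734, 0.679, -0.0]
force: [0.5, -1.0, -0.5]
opening: 1.0
grip_force: 0.0
```

Run:
```python
from h import *
s=ctrl.state();print(s['time'],s['tool_pos'],s['qpos'])
cal=ctrl.calibration("wrist");rgb,d=ctrl.capture("wrist")
cv2.imwrite("pics/w1.png",rgb[...,::-1])
P,u,v=pts("w",d,cal)
for m in ctrl.masks_of("spanner","wrist")[:3]+ctrl.masks_of("stand","wrist")[:2]: print(round(m["p"],2),m["uv"],m["region"].sum())
near=np.hypot(P[:,0]-.48,P[:,1]-.067)<.06
for a,b in((.065,.085),(.022,.0295),(.02,.0295),(.004,.015)):
    Q=P[near&(P[:,2]>a)&(P[:,2]<b)]
    if len(Q)>20:
        r=cv2.minAreaRect(Q[:,:2].astype(np.float32));print(a,b,len(Q),np.round(Q.mean(0),4),np.round(r[0],4),np.round(r[1],4),round(r[2],1))
```

```text
3.1833 [0.48094807 0.06507828 0.20043327] [ 6.48091658e-02 -2.16721372e-01  1.52466096e+00 -5.74267319e-04
  1.83424974e+00  1.43504297e-01]
0.82 [250.5, 166.3] 894
0.71 [162.4, 135.7] 873
0.59 [252.9, 154.2] 2360
0.065 0.085 378 [0.481  0.0692 0.0747] [0.481  0.0683] [0.0204 0.0194] 85.7
0.022 0.0295 872 [0.4815 0.07   0.0254] [0.4824 0.0677] [0.0321 0.0698] 84.6
0.02 0.0295 922 [0.4815 0.0702 0.0252] [0.4824 0.0677] [0.0321 0.0698] 84.6
0.004 0.015 1739 [0.4839 0.073  0.0072] [0.4825 0.0677] [0.0559 0.096 ] 84.8
```

View pics/w1.png

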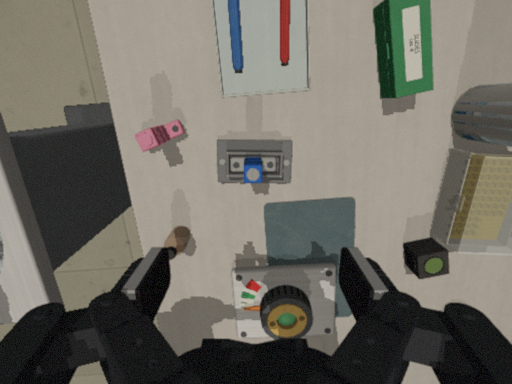

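The wrist view shows the spanner in its stand at (253,165), the gauge with ring at (288,312), and the dropper at (178,240). Handle top is at (0.4815, 0.068) and yaw is -0.092. I'll go down and grip.

Emit:
{"api": "drive_tool", "payload": {"commands": [[0, 0, 0.014, 0.01, 0.003, 0.1, 0.6], [0, 0, 0, 0, 0, 0.1, 0.6], [0, 0, 0, 0, 0, 0.1, 0.6], [0, 0, 0, 0, 0, 0.1, 0.6], [0, 0, 0, 0, 0, 0.1, 0.6], [0, 0, 0, 0, 0, 0.058, 0.6], [0, 0, 0, 0, 0, 0, 0.6], [0, 0, 0, 0, 0, 0, 0.6]]}}

```text
time: 4.0
tool_pos: [0.4817, 0.067, 0.033]
eef_rot: [-0.0, 0.739, 0.674, -0.0]
force: [1.1, 0.4, 0.8]
opening: 0.596
grip_force: 0.0
```

Emit:
{"api": "drive_tool", "payload": {"commands": [[0, 0, 0, 0, 0, 0, 0], [0, 0, 0, 0, 0, 0, 0], [0, 0, 0, 0, 0, 0, 0], [0, 0, 0, 0, 0, 0, 0], [0, 0, 0, 0, 0, 0, 0], [0, 0, 0, 0, 0, 0, 0], [0, 0, 0, 0, 0, 0, 0]], "force": 60}}

```text
time: 4.58
tool_pos: [0.4835, 0.0681, 0.0356]
eef_rot: [0.001, 0.738, 0.674, 0.001]
force: [-1.0, -0.9, 6.5]
opening: 0.207
grip_force: 59.0
```

Emit:
{"api": "drive_tool", "payload": {"commands": [[0, 0, 0, 0, 0, -0.05, 0], [0, 0, 0, 0, 0, -0.08, 0], [0, 0, 0, 0, 0, -0.1, 0], [0, 0, 0, 0, 0, -0.1, 0], [0, 0, 0, 0, 0, -0.05, 0], [0, 0, 0, 0, 0, 0, 0]]}}

```text
time: 5.08
tool_pos: [0.4845, 0.0683, 0.1524]
eef_rot: [0.003, 0.738, 0.674, 0.003]
force: [0.4, 0.3, -1.3]
opening: 0.209
grip_force: 58.9
```

Run:
```python
from h import *
goal([0.507,-0.207,0.14],-0.09)
```

```text
turn [ 0.011 -0.002 -0.001] shift [-0.9071  0.1572  0.0413] len mm 276.5 yang -0.091 z [ 0.009  0.001 -1.   ]
```

Emit:
{"api": "drive_tool", "payload": {"commands": [[0, 0, 0, -0.11, 0.02, 0.005, 0], [0, 0, 0, -0.12, 0.02, 0.006, 0], [0, 0, 0, -0.12, 0.02, 0.006, 0], [0, 0, 0, -0.12, 0.02, 0.006, 0], [0, 0, 0, -0.12, 0.02, 0.006, 0], [0, 0, 0, -0.12, 0.02, 0.006, 0], [0, 0, 0, -0.12, 0.02, 0.006, 0], [0, 0, 0, -0.07, 0.017, 0, 0]]}}

```text
time: 5.75
tool_pos: [0.5035, -0.2084, 0.1323]
eef_rot: [-0.001, 0.739, 0.673, -0.001]
force: [-0.0, -0.2, -1.9]
opening: 0.208
grip_force: 58.9
```

Emit:
{"api": "drive_tool", "payload": {"commands": [[0, 0, 0, 0, 0, 0, 0], [0, 0, 0, 0, 0, 0, 0], [0, 0, 0, 0, 0, 0, 0]]}}

```text
time: 6.0
tool_pos: [0.5043, -0.2044, 0.1335]
eef_rot: [-0.001, 0.739, 0.674, -0.0]
force: [0.2, -0.6, -1.6]
opening: 0.211
grip_force: 58.9
```

Run:
```python
from h import *
s=ctrl.state();print(s['time'],s['tool_pos'],s['force'],s['torque'],s['qpos']);goal(s['tool_pos'],-.09)
cal=ctrl.calibration("wrist");rgb,d=ctrl.capture("wrist")
np.savez("w2.npz",rgb=rgb,d=d,eye=cal['eye'],rot=cal['rotation'],K=[cal[k] for k in("fx","fy","cx","cy")])
print([cal[k] for k in("fx","fy","cx","cy")])
cv2.imwrite("pics/w2.png",cv2.resize(rgb[...,::-1],None,fx=1.5,fy=1.5,interpolation=cv2.INTER_CUBIC))
print(proj([.507,-.147,.0475],cal))
P,u,v=pts("w",d,cal)
near=np.hypot(P[:,0]-.507,P[:,1]+.147)<.05
Q=P[near&(P[:,2]>.042)&(P[:,2]<.054)]
r=cv2.minEnclosingCircle(Q[:,:2].astype(np.float32));print("rim circle",r,len(Q))
print(np.histogram(P[near,2],bins=np.arange(0.01,.06,.002)))
```

```text
6.0 [ 0.50426694 -0.20439691  0.13349778] [ 0.20967029 -0.56297598 -1.59893352] [ 0.00740088  0.00265358 -0.00699842] [-4.48020923e-01 -6.06587540e-02  1.50098902e+00  5.84049821e-04
  1.70322947e+00 -3.56985505e-01]
turn [-0.002 -0.002 -0.001] shift [0. 0. 0.] len mm 0.0 yang -0.091 z [-0.002  0.001 -1.   ]
[291.71694166308765, 291.71694166308765, 254.14373187456516, 193.90545804221756]
[[250.21492147 123.56919868]]
rim circle ((0.5097090601921082, -0.14718028903007507), 0.03610558435320854) 5040
(array([   0,  241, 2414,  292,   10,   71,    2,    0,    0,    0,    0,
          0,    0,    3,   58,  316,  500,  386, 2501, 1628,   25,    0,
          0,    0]), array([0.01 , 0.012, 0.014, 0.016, 0.018, 0.02 , 0.022, 0.024, 0.026,
       0.028, 0.03 , 0.032, 0.034, 0.036, 0.038, 0.04 , 0.042, 0.044,
       0.046, 0.048, 0.05 , 0.052, 0.054, 0.056, 0.058]))
```

View pics/w2.png

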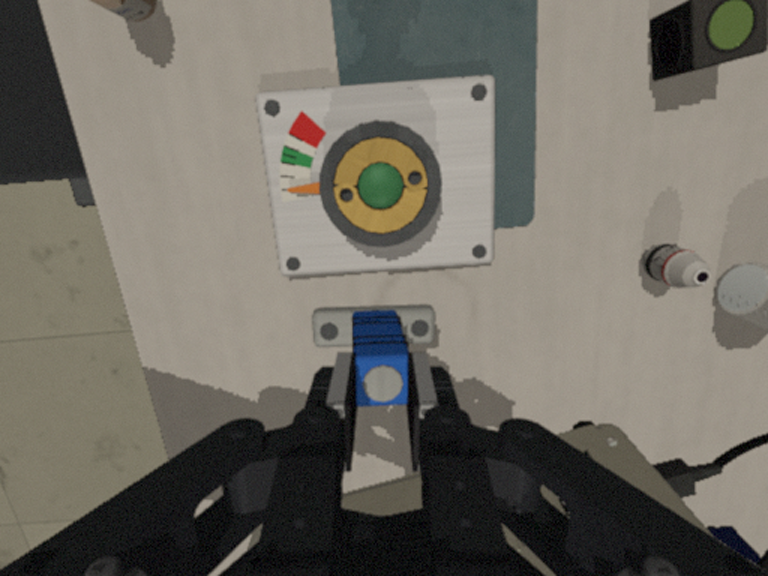

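The holes show at about (231,130) and (277,119) native pixels, and the pointer is at rest at (200,126). The crossbar spans about (209–290, 204–230). Now I'll measure both with the same camera so its bias cancels.

```bash
cat > holes.py <<'E'
from h import *
def ray(uv,z,cal):
    c=np.array([(uv[0]-cal['cx'])/cal['fx'],-(uv[1]-cal['cy'])/cal['fy'],-1]);w=RR(cal['rotation'])@c;e=np.array(cal['eye'])
    return e+w*(z-e[2])/w[2]
E
python3 - <<'E'
from holes import *
f=np.load("w2.npz");rgb,d=f['rgb'],f['d'];cal=dict(zip(("fx","fy","cx","cy"),f['K']),eye=f['eye'],rotation=f['rot'])
g=cv2.cvtColor(rgb,cv2.COLOR_RGB2GRAY).astype(float)
H=[]
for (a,b) in((231,130),(277,119)):
    w=g[b-7:b+8,a-7:a+8];W=np.clip(90-w,0,None);yy,xx=np.mgrid[b-7:b+8,a-7:a+8];k=np.hypot(xx-a,yy-b)<6;W=W*k
    uv=(np.sum(W*xx)/W.sum(),np.sum(W*yy)/W.sum());p=ray(uv,.0475,cal);H.append(p);print("hole",np.round(uv,2),np.round(p,4))
c=(H[0]+H[1])/2;dd=H[1]-H[0];print("mid",np.round(c,4),"dist",np.linalg.norm(dd),"ang",np.arctan2(dd[1],dd[0]))
hsv=cv2.cvtColor(rgb,cv2.COLOR_RGB2HSV);m=cv2.inRange(hsv,(15,90,80),(30,255,255));m[:70]=0;m[180:]=0;m[:,:215]=0;m[:,300:]=0
m=cv2.morphologyEx(m,cv2.MORPH_OPEN,np.ones((3,3)))
cn=max(cv2.findContours(m,cv2.RETR_EXTERNAL,cv2.CHAIN_APPROX_NONE)[0],key=cv2.contourArea)
q=np.array([ray(p,.0475,cal)[:2] for p in cn[:,0].astype(float)],np.float32);print("ring ell",cv2.fitEllipse(q))
P,u,v=pts("w",d,cal)
b=(v>196)&(v<236)&(u>200)&(u<300)&(P[:,2]>.10)&(P[:,2]<.135)
Q=P[b];print(len(Q),np.round(np.percentile(Q,[1,50,99],axis=0),4))
Q=Q[np.abs(Q[:,2]-np.median(Q[:,2]))<.004];r=cv2.minAreaRect(Q[:,:2].astype(np.float32));print("bar",r)
hb=((u>236)&(u<272)&(v>204)&(v<270)&(hsv[v,u,0]>100)&(hsv[v,u,1]>150));Q=P[hb]
t=Q[Q[:,2]>np.percentile(Q[:,2],99)-.006];print("handle top",len(t),np.round(t.mean(0),4),cv2.minAreaRect(t[:,:2].astype(np.float32)))
E
```

```text
hole [230.06 129.14] [ 0.4889 -0.1502  0.0475]
hole [276.02 117.57] [ 0.5298 -0.144   0.0475]
mid [ 0.5093 -0.1471  0.0475] dist 0.04130804203736867 ang 0.15032850163791792
ring ell ((0.5095536708831787, -0.14763788878917694), (0.05374971404671669, 0.05408814549446106), 128.28456115722656)
1451 [[ 0.475  -0.2134  0.1186]
 [ 0.4972 -0.2003  0.1255]
 [ 0.5292 -0.1935  0.1339]]
bar ((0.5018160939216614, -0.20335939526557922), (0.018874622881412506, 0.05530435964465141), 85.67981719970703)
handle top 661 [ 0.5053 -0.2015  0.1734] ((0.5054451823234558, -0.2041977047920227), (0.020422153174877167, 0.017788007855415344), 85.44756317138672)
```

```bash
cat > tilt.py <<'E'
from holes import *
def tilt(rgb,d,cal):
    P,u,v=pts("w",d,cal);s=ctrl.state();R=RR(s['eef_rot']);L=(P-s['tool_pos'])@R   # tool frame
    hsv=cv2.cvtColor(rgb,cv2.COLOR_RGB2HSV);bl=(hsv[v,u,0]>100)&(hsv[v,u,0]<125)&(hsv[v,u,1]>130)
    b=(~bl)&(np.abs(L[:,1])<.045)&(np.abs(L[:,0])<.013)&(L[:,2]>-.005)&(L[:,2]<.022)&(np.abs(L[:,1])>.011)
    Q=L[b]
    A=np.c_[Q[:,:2],np.ones(len(Q))];w=np.ones(len(Q),bool)
    for _ in range(8):
        k=np.linalg.lstsq(A[w],Q[w,2],rcond=None)[0];e=Q[:,2]-A@k;w=np.abs(e)<.0015
    print("bar plane dz/dx,dz/dy,z0",np.round(k,4),w.sum(),len(Q)); T=Q[w]
    print(" rect",cv2.minAreaRect(T[:,:2].astype(np.float32)),np.round(T.min(0),4),np.round(T.max(0),4))
    H=L[bl&(np.abs(L[:,1])<.025)&(np.abs(L[:,0])<.02)]
    if len(H): print(" handle z",np.percentile(H[:,2],[1,99]))
    return k
E
python3 - <<'E'
from tilt import *
f=np.load("w2.npz");cal=dict(zip(("fx","fy","cx","cy"),f['K']),eye=f['eye'],rotation=f['rot'])
tilt(f['rgb'],f['d'],cal)
E
```

```text
bar plane dz/dx,dz/dy,z0 [0.0327 0.0725 0.0084] 959 1202
 rect ((0.00022676773369312286, -0.0023283790796995163), (0.054519448429346085, 0.017345644533634186), 89.60704040527344) [-0.0085 -0.0296  0.0051] [0.0091 0.025  0.0118]
 handle z [-0.1253704   0.00269308]
```

The spanner sits tilted about 0.07 rad in the pads, about tool x. I'll correct that with the tool, turn to the hole angle and check again.

Emit:
{"api": "drive_tool", "payload": {"commands": [[0, 0, -0.1, 0, 0, 0, 0], [0, 0, -0.1, 0, 0, 0, 0], [0, 0, -0.1, 0, 0, 0, 0], [-0.09, 0, 0, 0, 0, 0, 0], [0, 0, 0, 0, 0, 0, 0], [0, 0, 0, 0, 0, 0, 0]]}}

```text
time: 6.55
tool_pos: [0.5042, -0.2042, 0.1349]
eef_rot: [0.023, 0.654, 0.756, 0.026]
force: [-0.3, 0.1, -1.3]
opening: 0.208
grip_force: 59.2
```

```bash
cat > look.py <<'E'
from tilt import *
def look(name):
    s=ctrl.state();print(s['time'],np.round(s['tool_pos'],4),np.round(s['force'],2));goal(s['tool_pos'],.15)
    cal=ctrl.calibration("wrist");rgb,d=ctrl.capture("wrist");cv2.imwrite(f"pics/{name}.png",rgb[...,::-1])
    np.savez(name+".npz",rgb=rgb,d=d,eye=cal['eye'],rot=cal['rotation'],K=[cal[k] for k in("fx","fy","cx","cy")])
    return rgb,d,cal
E
python3 - <<'E'
from look import *
rgb,d,cal=look("w3");tilt(rgb,d,cal)
P,u,v=pts("w",d,cal)
R=RR(ctrl.state()['eef_rot'])
def plane(Q):
    w=np.ones(len(Q),bool);A=np.c_[Q[:,:2]-Q[:,:2].mean(0),np.ones(len(Q))]
    for _ in range(6):
        k=np.linalg.lstsq(A[w],Q[w,2],rcond=None)[0];w=np.abs(Q[:,2]-A@k)<.002
    return np.round(k,4),w.sum(),np.round(Q[w].mean(0),4)
b=(np.hypot(P[:,0]-.509,P[:,1]+.147)<.08)&(np.hypot(P[:,0]-.509,P[:,1]+.147)>.04)&(P[:,2]>.009)&(P[:,2]<.02);print("base",plane(P[b]))
t=np.abs(P[:,2])<.008;print("table",plane(P[t]))
s=ctrl.state();L=(P-s['tool_pos'])@R
q=(np.abs(L[:,1])<.045)&(np.abs(L[:,0])<.014)&(L[:,2]>-.005)&(L[:,2]<.022)&(np.abs(L[:,1])>.012)
print("bar world",plane(P[q]),cv2.minAreaRect(P[q][:,:2].astype(np.float32)))
E
```

```text
6.55 [ 0.5042 -0.2042  0.1349] [-0.33  0.12 -1.25]
turn [ 0.089  0.    -0.006] shift [0. 0. 0.] len mm 0.0 yang 0.145 z [ 0.069  0.01  -0.998]
bar plane dz/dx,dz/dy,z0 [0.028  0.0713 0.0083] 958 1207
 rect ((0.0004753675311803818, -0.002810666337609291), (0.017039144411683083, 0.05449814349412918), 0.007336591836065054) [-0.008  -0.0301  0.0048] [0.009  0.0244 0.0116]
 handle z [-0.12512208  0.00274246]
base (array([-0.0006,  0.0015,  0.015 ]), np.int64(11414), array([ 0.5066, -0.1423,  0.015 ]))
table (array([0.0008, 0.0017, 0.0009]), np.int64(98690), array([ 0.5499, -0.1929,  0.0009]))
bar world (array([ 0.0041, -0.0361,  0.1268]), np.int64(1007), array([ 0.4998, -0.2041,  0.1268])) ((0.5024701952934265, -0.20406486093997955), (0.05623282119631767, 0.01780633255839348), 8.701045036315918)
```

View pics/w3.png

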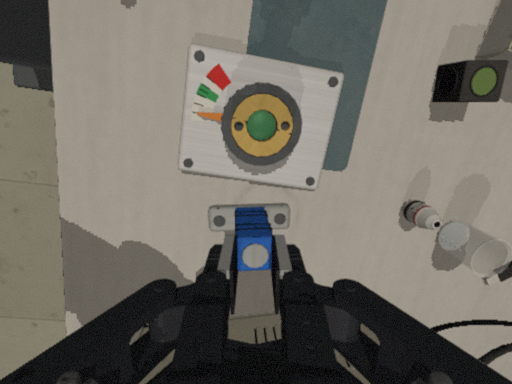

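The bar is now parallel to the hole line (holes at (239,127) and (285,126)) and tilt remains only about the closing axis, 0.03. I'll work out the move to over the ring.

Run:
```python
from h import *
R=RR(ctrl.state()['eef_rot'])@Ro.from_rotvec([0,.03,0]).as_matrix()
print(R.T@np.array([.0069,.0567,-.056])/.3, "up10mm",R.T@np.array([0,0,.01])/.3, "x1mm",R.T@[.001,0,0]/.3,"y1mm",R.T@[0,.001,0]/.3)
```

```text
[0.17798456 0.03686597 0.19508163] up10mm [ 0.00098525  0.00233965 -0.03323652] x1mm [-0.00048872  0.00329016  0.00021712] y1mm [0.00329584 0.00048088 0.00013155]
```

Emit:
{"api": "drive_tool", "payload": {"commands": [[0, 0.038, 0, 0, 0, 0, 0], [0, 0, 0, 0.0445, 0.0092, 0.025, 0], [0, 0, 0, 0.0445, 0.0092, 0.025, 0], [0, 0, 0, 0.0445, 0.0092, 0.025, 0], [0, 0, 0, 0.0445, 0.0092, 0.025, 0], [0, 0, 0, 0, 0, 0.05, 0], [0, 0, 0, 0, 0, 0.045, 0], [0, 0, 0, 0, 0, 0, 0]]}}

```text
time: 7.27
tool_pos: [0.5101, -0.1469, 0.0749]
eef_rot: [0.009, 0.653, 0.756, 0.035]
force: [-1.1, -0.1, -2.9]
opening: 0.211
grip_force: 59.2
```

Emit:
{"api": "drive_tool", "payload": {"commands": [[0, 0, 0, 0, 0, 0, 0], [0, 0, 0, 0, 0, 0, 0]]}}

```text
time: 7.43
tool_pos: [0.5118, -0.1485, 0.0791]
eef_rot: [0.012, 0.653, 0.756, 0.036]
force: [-1.5, 0.0, -1.8]
opening: 0.212
grip_force: 59.2
```

Run:
```python
from look import *
rgb,d,cal=look("w4");tilt(rgb,d,cal)
cv2.imwrite("pics/w4c.png",cv2.resize(rgb[60:300,130:390,::-1],None,fx=2.3,fy=2.3,interpolation=cv2.INTER_CUBIC))
P,u,v=pts("w",d,cal);s=ctrl.state();R=RR(s['eef_rot']);L=(P-s['tool_pos'])@R
q=(np.abs(L[:,1])<.045)&(np.abs(L[:,0])<.014)&(L[:,2]>-.005)&(L[:,2]<.018)&(np.abs(L[:,1])>.012)
print("bar",np.round(P[q].mean(0),4),cv2.minAreaRect(P[q][:,:2].astype(np.float32)))
rim=(np.hypot(P[:,0]-.509,P[:,1]+.147)<.05)&(P[:,2]>.04)&(P[:,2]<.0455)
print("force",s['force'],s['torque'])
```

```text
7.4333 [ 0.5118 -0.1485  0.0791] [-1.5   0.01 -1.79]
turn [ 0.09  -0.037 -0.006] shift [0. 0. 0.] len mm 0.0 yang 0.144 z [ 0.066  0.039 -0.997]
bar plane dz/dx,dz/dy,z0 [0.0315 0.0723 0.0085] 956 1200
 rect ((0.0005383295938372612, -0.00264926441013813), (0.05432027950882912, 0.017202934250235558), 89.70843505859375) [-0.0081 -0.0298  0.0051] [0.0091 0.0245 0.0116]
 handle z [-0.12447679  0.00277799]
bar [ 0.5071 -0.1476  0.0707] ((0.5099762082099915, -0.1482808142900467), (0.055944960564374924, 0.01782507821917534), 8.677408218383789)
force [-0.3314801   0.31508536 -1.02528838] [-0.02577814  0.04835117  0.00080129]
```

View pics/w4c.png

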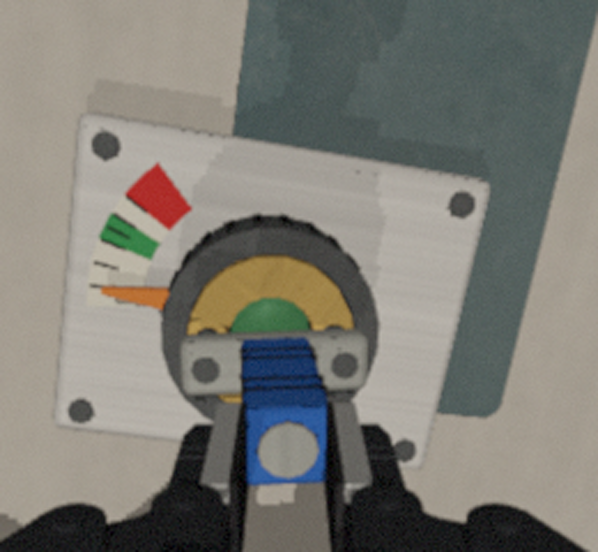

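The picture shows the bar just above the ring, its near ends covering the holes, and the pointer at rest. It needs a small correction of (-0.6, +1.0) mm, then a gentle lowering.

Emit:
{"api": "drive_tool", "payload": {"commands": [[0, 0, 0, 0.0036, -0.0015, 0, 0], [0, 0, 0, 0, 0, 0, 0], [0, 0, 0, -0.0005, -0.001, 0.0065, 0], [0, 0, 0, -0.0005, -0.001, 0.0065, 0], [0, 0, 0, 0, 0, 0.0035, 0], [0, 0, 0, 0, 0, 0.0035, 0], [0, 0, 0, 0, 0, 0, 0], [0, 0, 0, 0, 0, 0, 0]]}}

```text
time: 8.15
tool_pos: [0.5107, -0.1475, 0.0725]
eef_rot: [0.012, 0.653, 0.756, 0.036]
force: [-0.1, 0.1, -1.3]
opening: 0.211
grip_force: 59.2
```

Emit:
{"api": "drive_tool", "payload": {"commands": [[0, 0, 0, 0, -0.0003, 0.0035, 0], [0, 0, 0, 0, -0.0003, 0.0035, 0], [0, 0, 0, 0, 0, 0, 0], [0, 0, 0, 0, 0, 0, 0]]}}

```text
time: 8.48
tool_pos: [0.5107, -0.1475, 0.0705]
eef_rot: [0.012, 0.653, 0.756, 0.036]
force: [-0.9, 0.1, -1.9]
opening: 0.209
grip_force: 59.2
```

The tips are already about 2.4 mm below the face without force, so the pins are entering. I'll carry on gently.

Emit:
{"api": "drive_tool", "payload": {"commands": [[0, 0, 0, 0, -0.0003, 0.0035, 0], [0, 0, 0, 0, -0.0003, 0.0035, 0], [0, 0, 0, 0, -0.0003, 0.0035, 0], [0, 0, 0, 0, 0, 0, 0], [0, 0, 0, 0, 0, 0, 0]]}}

```text
time: 8.9
tool_pos: [0.5107, -0.1474, 0.0673]
eef_rot: [0.012, 0.653, 0.756, 0.036]
force: [0.2, 0.4, -1.1]
opening: 0.209
grip_force: 59.2
```

Emit:
{"api": "drive_tool", "payload": {"commands": [[0, 0, 0, 0, -0.0003, 0.0035, 0], [0, 0, 0, 0, 0, 0, 0], [0, 0, 0, 0, 0, 0, 0]]}}

```text
time: 9.15
tool_pos: [0.5108, -0.1474, 0.0666]
eef_rot: [0.012, 0.653, 0.756, 0.037]
force: [0.8, -0.0, -1.1]
opening: 0.208
grip_force: 59.4
```

The pins are home to within about 0.7 mm with no load. I'll write the pointer measurement and start turning about the vertical, clockwise.

```bash
cat > ptr.py <<'E'
from look import *
C=np.array([.5094,-.1473])
def pointer(rgb,d,cal):
    hsv=cv2.cvtColor(rgb,cv2.COLOR_RGB2HSV);m=cv2.inRange(hsv,(5,140,120),(16,255,255))>0
    P,u,v=pts("w",d,cal,m);q=P[:,:2]-C;r=np.hypot(*q.T);k=(r>.037)&(r<.062)&(P[:,2]>.01)&(P[:,2]<.045)
    q=q[k];a=np.arctan2(q[:,1],-q[:,0]);return np.median(a),k.sum()
def both():
    out={}
    s=ctrl.state();R=RR(s['eef_rot'])
    cal=ctrl.calibration("wrist");rgb,d=ctrl.capture("wrist");print("wrist ptr",pointer(rgb,d,cal))
    cal=ctrl.calibration("top");rgb2,d2=ctrl.capture("top");print("top ptr",pointer(rgb2,d2,cal))
    print("t",s['time'],"pos",np.round(s['tool_pos'],4),"F",np.round(s['force'],2),"M",np.round(s['torque'],3),"yang",round(np.arctan2(R[1,1],R[0,1]),3),"z",np.round(R[:,2],3),"q6",round(s['qpos'][5],2))
    return rgb,d
if __name__=="__main__":
    for n in("w2","w3","w4"):
        f=np.load(n+".npz");cal=dict(zip(("fx","fy","cx","cy"),f['K']),eye=f['eye'],rotation=f['rot']);print(n,pointer(f['rgb'],f['d'],cal))
    both();s=ctrl.state();print("down in tool",RR(s['eef_rot']).T@[0,0,-1])
E
python3 ptr.py
```

```text
w2 (np.float64(0.016581248484730377), np.int64(92))
w3 (np.float64(0.013919570358713062), np.int64(114))
w4 (np.float64(0.023799062479083366), np.int64(167))
wrist ptr (np.float64(0.024301511654129315), np.int64(183))
top ptr (np.float64(0.04544895534227987), np.int64(24))
t 9.15 pos [ 0.5108 -0.1474  0.0666] F [ 0.78 -0.   -1.05] M [-0.053  0.078 -0.043] yang 0.145 z [ 0.066  0.04  -0.997] q6 -0.53
down in tool [-0.02958321 -0.0709883   0.99703836]
```

Emit:
{"api": "drive_tool", "payload": {"commands": [[-0.0019, -0.0045, 0.0635, -0.0003, -0.0001, 0, 0], [-0.0019, -0.0045, 0.0635, -0.0003, -0.0001, 0, 0], [-0.0019, -0.0045, 0.0635, -0.0003, -0.0001, 0, 0], [0, 0, 0, 0, 0, 0, 0], [0, 0, 0, 0, 0, 0, 0]]}}

```text
time: 9.67
tool_pos: [0.5108, -0.1477, 0.0666]
eef_rot: [0.015, 0.708, 0.706, 0.036]
force: [-0.1, -0.2, -0.3]
opening: 0.21
grip_force: 59.4
```

```bash
python3 -c "from ptr import both;both()"
```

```text
wrist ptr (np.float64(0.09206127879446865), np.int64(184))
top ptr (np.float64(0.1172578900927874), np.int64(22))
t 9.6667 pos [ 0.5108 -0.1477  0.0666] F [-0.11 -0.19 -0.29] M [-0.04   0.008  0.003] yang -0.004 z [ 0.071  0.029 -0.997] q6 -0.38
```

Emit:
{"api": "drive_tool", "payload": {"commands": [[-0.0019, -0.0045, 0.0635, -0.0003, -0.0001, 0, 0], [-0.0019, -0.0045, 0.0635, -0.0003, -0.0001, 0, 0], [-0.0019, -0.0045, 0.0635, -0.0003, -0.0001, 0, 0], [0, 0, 0, 0, 0, 0, 0], [0, 0, 0, 0, 0, 0, 0]]}}

```text
time: 10.18
tool_pos: [0.5106, -0.1479, 0.0665]
eef_rot: [0.017, 0.758, 0.651, 0.034]
force: [-1.5, -0.0, 1.0]
opening: 0.207
grip_force: 59.6
```

```bash
python3 -c "from ptr import both;both()"
```

```text
wrist ptr (np.float64(0.15699821948010906), np.int64(169))
top ptr (np.float64(0.17434836773451934), np.int64(18))
t 10.1833 pos [ 0.5106 -0.1479  0.0665] F [-1.53 -0.03  1.03] M [-0.001  0.125  0.112] yang -0.153 z [ 0.075  0.019 -0.997] q6 -0.23
```

Emit:
{"api": "drive_tool", "payload": {"commands": [[-0.0019, -0.0045, 0.0635, -0.0003, -0.0001, 0, 0], [-0.0019, -0.0045, 0.0635, -0.0003, -0.0001, 0, 0], [-0.0019, -0.0045, 0.0635, -0.0003, -0.0001, 0, 0], [0, 0, 0, 0, 0, 0, 0], [0, 0, 0, 0, 0, 0, 0]]}}

```text
time: 10.7
tool_pos: [0.5104, -0.1482, 0.0665]
eef_rot: [0.02, 0.805, 0.592, 0.033]
force: [-0.5, 0.2, 2.7]
opening: 0.209
grip_force: 59.7
```

```bash
python3 -c "from ptr import both;both()"
```

```text
wrist ptr (np.float64(0.1629320616915987), np.int64(153))
top ptr (np.float64(nan), np.int64(0))
t 10.7 pos [ 0.5104 -0.1482  0.0665] F [-0.54  0.19  2.65] M [-0.054  0.268  0.053] yang -0.303 z [ 0.076  0.007 -0.997] q6 -0.07
  return _methods._mean(a, axis=axis, dtype=dtype,
  ret = ret.dtype.type(ret / rcount)
```

Emit:
{"api": "drive_tool", "payload": {"commands": [[-0.0019, -0.0045, 0.0635, -0.0003, -0.0001, -0.0015, 0], [-0.0019, -0.0045, 0.0635, -0.0003, -0.0001, 0, 0], [-0.0019, -0.0045, 0.0635, -0.0003, -0.0001, 0, 0], [0, 0, 0, 0, 0, 0, 0], [0, 0, 0, 0, 0, 0, 0]]}}

```text
time: 11.22
tool_pos: [0.5101, -0.1483, 0.0665]
eef_rot: [0.022, 0.847, 0.53, 0.031]
force: [-1.5, -0.1, 0.5]
opening: 0.21
grip_force: 59.6
```

```bash
python3 -W ignore -c "from ptr import both;both()"
```

```text
wrist ptr (np.float64(0.18601477120887153), np.int64(131))
top ptr (np.float64(nan), np.int64(0))
t 11.2167 pos [ 0.5101 -0.1483  0.0665] F [-1.55 -0.06  0.46] M [-0.01   0.306  0.016] yang -0.453 z [ 0.076 -0.004 -0.997] q6 0.09
```

Emit:
{"api": "drive_tool", "payload": {"commands": [[-0.0019, -0.0045, 0.0635, -0.0003, -0.0001, 0, 0], [-0.0019, -0.0045, 0.0635, -0.0003, -0.0001, 0, 0], [0, 0, 0, 0, 0, 0, 0], [0, 0, 0, 0, 0, 0, 0]]}}

```text
time: 11.65
tool_pos: [0.5099, -0.1485, 0.0666]
eef_rot: [0.023, 0.872, 0.487, 0.03]
force: [-2.1, 0.4, 0.1]
opening: 0.209
grip_force: 59.5
```

```bash
python3 -W ignore - <<'E'
from ptr import *
rgb,d=both()
cv2.imwrite("pics/w5.png",cv2.resize(rgb[60:300,110:390,::-1],None,fx=2,fy=2,interpolation=cv2.INTER_CUBIC))
E
```

```text
wrist ptr (np.float64(0.2829742546689349), np.int64(140))
top ptr (np.float64(nan), np.int64(0))
t 11.65 pos [ 0.5099 -0.1485  0.0666] F [-2.07  0.43  0.06] M [0.04  0.299 0.119] yang -0.553 z [ 0.075 -0.012 -0.997] q6 0.19
```

View pics/w5.png

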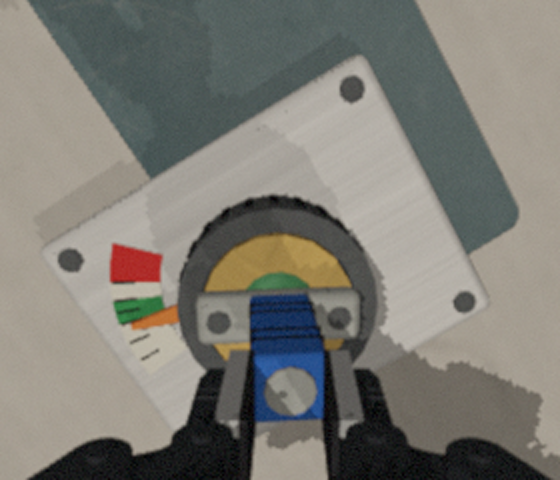

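The pointer lies at the lower edge of the green band (0.26) and the ring is at its stop. I'll turn 0.085 rad further and hold.

Emit:
{"api": "drive_tool", "payload": {"commands": [[-0.0016, -0.0039, 0.054, -0.0003, -0.0001, 0, 0], [-0.0016, -0.0039, 0.054, -0.0003, -0.0001, 0, 0], [0, 0, 0, 0, 0, 0, 0], [0, 0, 0, 0, 0, 0, 0]]}}

```text
time: 12.08
tool_pos: [0.5097, -0.1486, 0.0666]
eef_rot: [0.025, 0.892, 0.45, 0.029]
force: [-1.8, 0.8, -0.2]
opening: 0.212
grip_force: 59.5
```

```bash
python3 -W ignore - <<'E'
from ptr import *
rgb,d=both()
cv2.imwrite("pics/w6.png",cv2.resize(rgb[60:300,110:390,::-1],None,fx=2,fy=2,interpolation=cv2.INTER_CUBIC))
E
```

```text
wrist ptr (np.float64(0.3643368198700651), np.int64(138))
top ptr (np.float64(nan), np.int64(0))
t 12.0833 pos [ 0.5097 -0.1486  0.0666] F [-1.85  0.83 -0.19] M [0.091 0.387 0.115] yang -0.639 z [ 0.074 -0.018 -0.997] q6 0.28
```

View pics/w6.png

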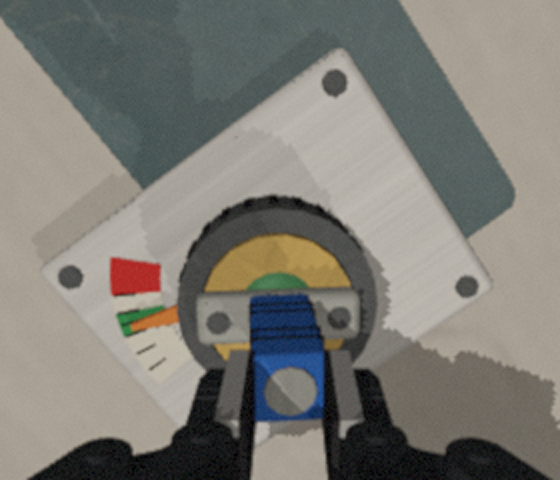

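The pointer is in the middle of the green band (0.345). I'll hold there for 1.5 s.

Emit:
{"api": "drive_tool", "payload": {"commands": [[0, 0, 0, 0, 0, 0, 0], [0, 0, 0, 0, 0, 0, 0], [0, 0, 0, 0, 0, 0, 0], [0, 0, 0, 0, 0, 0, 0], [0, 0, 0, 0, 0, 0, 0], [0, 0, 0, 0, 0, 0, 0], [0, 0, 0, 0, 0, 0, 0], [0, 0, 0, 0, 0, 0, 0]]}}

```text
time: 12.85
tool_pos: [0.5098, -0.1486, 0.0666]
eef_rot: [0.025, 0.893, 0.449, 0.029]
force: [-1.7, 1.1, -1.1]
opening: 0.209
grip_force: 59.4
```

Emit:
{"api": "drive_tool", "payload": {"commands": [[0, 0, 0, 0, 0, 0, 0], [0, 0, 0, 0, 0, 0, 0], [0, 0, 0, 0, 0, 0, 0], [0, 0, 0, 0, 0, 0, 0], [0, 0, 0, 0, 0, 0, 0], [0, 0, 0, 0, 0, 0, 0], [0, 0, 0, 0, 0, 0, 0], [0, 0, 0, 0, 0, 0, 0]]}}

```text
time: 13.52
tool_pos: [0.5098, -0.1486, 0.0667]
eef_rot: [0.025, 0.893, 0.449, 0.029]
force: [-2.1, 1.3, -2.1]
opening: 0.208
grip_force: 59.3
```

```bash
python3 -W ignore -c "from ptr import both;both()"
```

```text
wrist ptr (np.float64(0.36482396544890505), np.int64(140))
top ptr (np.float64(nan), np.int64(0))
t 13.5167 pos [ 0.5098 -0.1486  0.0667] F [-2.08  1.32 -2.11] M [0.104 0.469 0.144] yang -0.641 z [ 0.074 -0.018 -0.997] q6 0.29
```

Held in green. Next I unwind 0.40 rad so the spring is free, then lift.

Emit:
{"api": "drive_tool", "payload": {"commands": [[0.0019, 0.0045, -0.0635, 0.0003, 0.0001, 0, 0], [0.0019, 0.0045, -0.0635, 0.0003, 0.0001, 0, 0], [0.0019, 0.0045, -0.0635, 0.0003, 0.0001, 0, 0], [0.0019, 0.0045, -0.0635, 0.0003, 0.0001, 0, 0], [0.0019, 0.0045, -0.0635, 0.0003, 0.0001, 0, 0], [0.0019, 0.0045, -0.0635, 0.0003, 0.0001, 0, 0], [0.0019, 0.0045, -0.0635, 0.0003, 0.0001, 0, 0], [0.0019, 0.0045, -0.0635, 0.0003, 0.0001, 0, 0]]}}

```text
time: 14.28
tool_pos: [0.5111, -0.1484, 0.0672]
eef_rot: [0.019, 0.785, 0.618, 0.034]
force: [0.6, 0.6, -1.8]
opening: 0.214
grip_force: 59.2
```

Emit:
{"api": "drive_tool", "payload": {"commands": [[0, 0, 0, 0, 0, 0, 0], [0, 0, 0, 0, 0, 0, 0]]}}

```text
time: 14.45
tool_pos: [0.5109, -0.1484, 0.0671]
eef_rot: [0.019, 0.786, 0.616, 0.034]
force: [0.7, -0.3, -0.7]
opening: 0.207
grip_force: 59.2
```

```bash
python3 -W ignore -c "from ptr import both;both()"
```

```text
wrist ptr (np.float64(0.02705027014948001), np.int64(137))
top ptr (np.float64(nan), np.int64(0))
t 14.45 pos [ 0.5109 -0.1484  0.0671] F [ 0.69 -0.26 -0.71] M [ 0.002  0.09  -0.021] yang -0.242 z [ 0.077  0.012 -0.997] q6 -0.13
```

Emit:
{"api": "drive_tool", "payload": {"commands": [[0, 0, 0, 0.0005, 0.0012, -0.0166, 0], [0, 0, 0, 0.0005, 0.0012, -0.0166, 0], [0, 0, 0, 0.001, 0.0023, -0.033, 0], [0, 0, 0, 0.002, 0.005, -0.07, 0], [0, 0, 0, 0.002, 0.005, -0.07, 0], [0, 0, 0, 0.002, 0.005, -0.07, 0], [0, 0, 0, 0, 0, 0, 0], [0, 0, 0, 0, 0, 0, 0]]}}

```text
time: 15.22
tool_pos: [0.5114, -0.1486, 0.1523]
eef_rot: [0.02, 0.786, 0.617, 0.035]
force: [-1.1, 0.8, -2.4]
opening: 0.205
grip_force: 59.3
```

```bash
cat > bar.py <<'E'
from ptr import *
def bar(tgt,ang,z):
    s=ctrl.state();R=RR(s['eef_rot']);cal=ctrl.calibration("wrist");rgb,d=ctrl.capture("wrist")
    P,u,v=pts("w",d,cal);L=(P-s['tool_pos'])@R
    q=(np.abs(L[:,1])<.045)&(np.abs(L[:,0])<.014)&(L[:,2]>-.005)&(L[:,2]<.018)&(np.abs(L[:,1])>.012)
    tilt(rgb,d,cal);Q=P[q];r=cv2.minAreaRect(Q[:,:2].astype(np.float32));zt=np.median(Q[:,2]);A=np.c_[Q[:,:2]-r[0],np.ones(len(Q))]
    w=np.ones(len(Q),bool)
    for _ in range(6): k=np.linalg.lstsq(A[w],Q[w,2],rcond=None)[0];w=np.abs(Q[:,2]-A@k)<.002
    a=np.deg2rad(r[2]); L0=r[1][0]>r[1][1]; a=a if L0 else a-np.pi/2
    print("bar",np.round(r[0],4),np.round(r[1],4),"ang",round(a,3),"world plane",np.round(k,4),"t",s['time'])
    dn=R.T@[0,0,-1.]
    dth=-(ang-a) # clockwise positive
    print("turn",np.round(dn*dth/(np.pi/4),4))
    # position of bar centre after turn about TCP
    T=Ro.from_rotvec([0,0,-dth]).as_matrix();c=np.array([*r[0],k[2]]);c2=s['tool_pos']+T@(c-s['tool_pos']);R2=T@R
    dd=np.array([*tgt,z])-c2;print("dmm",np.round(dd*1e3,1),"shift after turn",np.round(R2.T@dd/.3,4),"down10",np.round(R2.T@[0,0,-.01]/.3,4))
    return rgb,d,cal
E
python3 -W ignore - <<'E'
from bar import *
print(ctrl.state()['tool_pos'])
bar((.4824,.0677),-.092,.075)
E
```

```text
[ 0.51143906 -0.14857711  0.15225937]
bar plane dz/dx,dz/dy,z0 [0.024  0.0691 0.006 ] 986 1233
 rect ((0.0005652979016304016, -0.0007118955254554749), (0.05457860976457596, 0.01712857000529766), 89.78437042236328) [-0.008 -0.028  0.003] [0.0092 0.0266 0.0093]
 handle z [-0.12682287  0.00051706]
bar [ 0.5107 -0.1475] [0.0182 0.056 ] ang -0.227 world plane [ 0.0011 -0.0077  0.1443] t 15.2167
turn [ 0.005   0.0129 -0.1716]
dmm [-28.2 215.3 -69.3] shift after turn [ 0.6973 -0.1858  0.238 ] down10 [-0.001  -0.0025  0.0332]
```

Emit:
{"api": "drive_tool", "payload": {"commands": [[0.0025, 0.0065, -0.0858, 0, 0, 0, 0], [0.0025, 0.0064, -0.0858, 0, 0, 0, 0], [0, 0, 0, 0.11, -0.029, 0, 0], [0, 0, 0, 0.12, -0.032, 0, 0], [0, 0, 0, 0.12, -0.032, 0.03, 0], [0, 0, 0, 0.12, -0.032, 0.03, 0], [0, 0, 0, 0.12, -0.032, 0.03, 0], [0, 0, 0, 0.107, -0.029, 0.03, 0]]}}

```text
time: 15.93
tool_pos: [0.4778, 0.0683, 0.1141]
eef_rot: [0.015, 0.742, 0.669, 0.034]
force: [0.6, 1.1, -0.8]
opening: 0.21
grip_force: 59.2
```

Emit:
{"api": "drive_tool", "payload": {"commands": [[0, 0, 0, 0, 0, 0.04, 0], [0, 0, 0, 0, 0, 0.04, 0], [0, 0, 0, 0, 0, 0, 0], [0, 0, 0, 0, 0, 0, 0], [0, 0, 0, 0, 0, 0, 0]]}}

```text
time: 16.35
tool_pos: [0.4812, 0.0657, 0.0924]
eef_rot: [0.016, 0.743, 0.668, 0.035]
force: [-0.3, 0.3, -0.9]
opening: 0.213
grip_force: 59.2
```

```bash
python3 -W ignore - <<'E'
from bar import *
print(ctrl.state()['tool_pos'])
rgb,d,cal=bar((.4824,.0677),-.092,.0262)
cv2.imwrite("pics/w7.png",cv2.resize(rgb[60:300,110:390,::-1],None,fx=2,fy=2,interpolation=cv2.INTER_CUBIC))
P,u,v=pts("w",d,cal);q=(np.hypot(P[:,0]-.482,P[:,1]-.068)<.06)&(P[:,2]>.004)&(P[:,2]<.015)
print("stand base",cv2.minAreaRect(P[q][:,:2].astype(np.float32)))
E
```

```text
[0.48122372 0.06572532 0.09236598]
bar plane dz/dx,dz/dy,z0 [0.0216 0.0735 0.0085] 959 1203
 rect ((0.00043728016316890717, -0.0023976583033800125), (0.054695937782526016, 0.017449254170060158), 89.59078216552734) [-0.0084 -0.0297  0.0052] [0.0093 0.025  0.0118]
 handle z [-0.12490725  0.00281717]
bar [0.4801 0.0666] [0.0178 0.0561] ang -0.096 world plane [-0.0017 -0.0064  0.0844] t 16.35
turn [ 0.0002  0.0004 -0.0053]
dmm [  2.3   1.1 -58.2] shift after turn [-0.0014 -0.0064  0.1941] down10 [-0.001  -0.0023  0.0332]
stand base ((0.4822203516960144, 0.06761515140533447), (0.055923186242580414, 0.09607626497745514), 85.19070434570312)
```

View pics/w7.png

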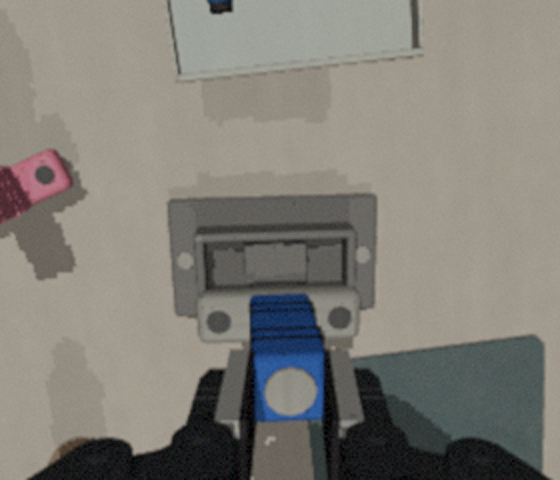

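The stand's empty pocket is visible at (275,262) in the crop, right ahead of the bar. I'll correct by (2.3, 1.1) mm and lower.

Emit:
{"api": "drive_tool", "payload": {"commands": [[0, 0, -0.005, 0.0044, 0.007, 0, 0], [0, 0, 0, -0.0012, -0.0028, 0.04, 0], [0, 0, 0, -0.0012, -0.0028, 0.04, 0], [0, 0, 0, -0.0012, -0.0028, 0.04, 0], [0, 0, 0, -0.0012, -0.0028, 0.04, 0], [0, 0, 0, 0, 0, 0, 0], [0, 0, 0, 0, 0, 0, 0]]}}

```text
time: 16.98
tool_pos: [0.4822, 0.068, 0.0427]
eef_rot: [0.015, 0.741, 0.67, 0.034]
force: [-0.4, -0.1, -1.3]
opening: 0.209
grip_force: 59.2
```

```bash
python3 -W ignore - <<'E'
from bar import *
bar((.4824,.0677),-.092,.0262)
E
```

```text
bar plane dz/dx,dz/dy,z0 [0.0822 0.0644 0.0095] 918 1740
 rect ((0.0001906082034111023, -0.002956721931695938), (0.0548095777630806, 0.01737264357507229), 89.91309356689453) [-0.0085 -0.0304  0.0061] [0.0089 0.0245 0.013 ]
 handle z [-0.12393553  0.00345977]
bar [0.478  0.0689] [0.028  0.0617] ang -0.1 world plane [-0.0033 -0.0267  0.0347] t 16.9833
turn [ 0.0003  0.0007 -0.0099]
dmm [ 4.4 -1.2 -8.5] shift after turn [-0.0035  0.013   0.0292] down10 [-0.001  -0.0023  0.0332]
```

Emit:
{"api": "drive_tool", "payload": {"commands": [[0, 0, 0, -0.0037, 0.0043, 0, 0], [0, 0, 0, 0, 0, 0, 0], [0, 0, 0, -0.0003, -0.0007, 0.01, 0], [0, 0, 0, -0.0003, -0.0007, 0.01, 0], [0, 0, 0, 0, 0, 0, 0], [0, 0, 0, 0, 0, 0, 0]]}}

```text
time: 17.53
tool_pos: [0.4843, 0.0668, 0.0382]
eef_rot: [0.016, 0.741, 0.67, 0.035]
force: [0.4, 0.0, -1.2]
opening: 0.21
grip_force: 59.2
```

Emit:
{"api": "drive_tool", "payload": {"commands": [[0, 0, 0, 0, -0.0003, 0.0035, 0], [0, 0, 0, 0, -0.0003, 0.0035, 0], [0, 0, 0, 0, 0, 0, 0], [0, 0, 0, 0, 0, 0, 0]]}}

```text
time: 17.87
tool_pos: [0.4844, 0.0669, 0.0363]
eef_rot: [0.016, 0.741, 0.67, 0.035]
force: [-0.2, -0.9, -3.0]
opening: 0.21
grip_force: 59.2
```

Emit:
{"api": "drive_tool", "payload": {"commands": [[0, 0, 0, 0, -0.002, 0.0035, 0], [0, 0, 0, 0, 0, 0, 0], [0, 0, 0, 0, -0.0003, 0.0035, 0], [0, 0, 0, 0, 0, 0, 0], [0, 0, 0, 0, 0, 0, 0]]}}

```text
time: 18.28
tool_pos: [0.4842, 0.0671, 0.035]
eef_rot: [0.016, 0.741, 0.67, 0.035]
force: [-1.7, 0.7, 3.6]
opening: 0.207
grip_force: 60.1
```

Emit:
{"api": "drive_tool", "payload": {"commands": [[0, 0, 0, 0, 0, 0.002, 0], [0, 0, 0, 0, 0, 0, 0], [0, 0, 0, 0, 0, 0, 0]]}}

```text
time: 18.53
tool_pos: [0.4843, 0.0672, 0.035]
eef_rot: [0.016, 0.741, 0.67, 0.035]
force: [-4.1, 0.8, 6.7]
opening: 0.21
grip_force: 60.6
```

The force shows it is seated on the ledge. Releasing.

Emit:
{"api": "drive_tool", "payload": {"commands": [[0, 0, 0, 0, 0, 0, 0.3], [0, 0, 0, 0, 0, 0, 0.6], [0, 0, 0, 0, 0, 0, 0.6], [0, 0, 0, 0, 0, 0, 0.6], [0, 0, 0, 0, 0, 0, 0.6], [0, 0, 0, 0, 0, 0, 0.6]]}}

```text
time: 19.03
tool_pos: [0.4839, 0.0669, 0.0335]
eef_rot: [0.016, 0.741, 0.67, 0.035]
force: [0.0, 0.4, 0.7]
opening: 0.603
grip_force: 0.0
```

Emit:
{"api": "drive_tool", "payload": {"commands": [[0, 0, 0, 0.001, 0.0024, -0.033, 0.6], [0, 0, 0, 0.0015, 0.0035, -0.05, 0.6], [0, 0, 0, 0.003, 0.007, -0.1, 0.6], [0, 0, 0, 0.003, 0.007, -0.1, 0.6], [0, 0, 0, 0.003, 0.007, -0.1, 0.6], [0, 0, 0, 0.003, 0.007, -0.1, 0.6], [0, 0, 0, 0, 0, 0, 0.6], [0, 0, 0, 0, 0, 0, 0.6]]}}

```text
time: 19.7
tool_pos: [0.4851, 0.067, 0.1824]
eef_rot: [0.018, 0.741, 0.67, 0.037]
force: [-0.0, 0.2, -1.0]
opening: 0.597
grip_force: 0.0
```

```bash
python3 -W ignore - <<'E'
from bar import *
s=ctrl.state();print(s['time'],s['tool_pos'])
cal=ctrl.calibration("wrist");rgb,d=ctrl.capture("wrist")
cv2.imwrite("pics/w8.png",rgb[...,::-1])
P,u,v=pts("w",d,cal);near=np.hypot(P[:,0]-.482,P[:,1]-.068)<.05
for a,b in((.065,.085),(.022,.0295),(.004,.015)):
    Q=P[near&(P[:,2]>a)&(P[:,2]<b)]
    if len(Q)>20: r=cv2.minAreaRect(Q[:,:2].astype(np.float32));print(a,len(Q),np.round(Q.mean(0),4),np.round(r[0],4),np.round(r[1],4),round(r[2],1))
print("ptr",pointer(rgb,d,cal))
E
```

```text
19.7 [0.48507748 0.06704795 0.18241508]
0.065 407 [0.4832 0.0693 0.0748] [0.4831 0.0685] [0.0194 0.0195] 82.4
0.022 951 [0.4824 0.0692 0.0256] [0.4824 0.0674] [0.0324 0.0701] 84.9
0.004 1768 [0.4806 0.0737 0.0072] [0.4821 0.0677] [0.0561 0.0953] 85.1
ptr (np.float64(0.038458898100822675), np.int64(45))
```

View pics/w8.png

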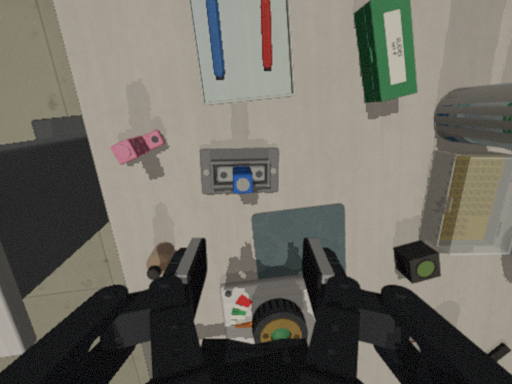

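The spanner stands upright in its pocket at (242,177), its top at 0.075 as before. The pointer is at rest, the dropper and cube stand undisturbed, and the arm is clear.

```bash
python3 -c "
from plant import ctrl
print(ctrl.hand_in())"
```

```text
the job is handed in; nothing more can be done
None
```

The job is done and handed in: I tightened the ring with the pointer at about 0.345 (mid-green) for over a second and never in the red, then put the spanner back upright in its stand and let go, with the other objects left alone, at about 20 s of the 64 s.

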